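# Pin the carving clamp's jaw to its treadle link

## Robot

A 6-joint arm with a two-finger parallel gripper is mounted at the origin on the work surface. World frame = base frame: x ahead of the robot, y to its left, z up, the work surface at z = 0. Lengths are in mm, angles in rad, forces in N, time in s.
With the tool pointing down it reaches from about 350 to 775 mm from the base axis. Payload 7.3 kg.
Tool frame: the origin (TCP) lies on the centre line of the jaws, within the pads' length; the fingertips stand 22 mm ahead of it and the grasp point (between the pads) lies 3 mm ahead of it (bot.finger_overhang is the distance from the TCP to the fingertips, in mm); y points along the fingers, z is the direction in which the jaws open and shut, and the axes are right-handed (so a half turn about y gives the same grasp; the last joint's range is limited). The gripper opens to 92 mm and grips with 3 to 60 N. Pads are 19 mm wide; open, the fingers measure 130 mm over their backs; the gripper's body (75 mm by 190 mm) begins 47 mm behind the grasp point.
Start: joints at [-1.478, 0.342, 1.524, -0, 1.275, -0.146], TCP at [124.203, -510.114, 248.741] pointing down, gripper open.
Joint ranges: [-2.53, 2.53], [-0.77, 2.02], [0.04, 2.7], [-1, 4.14], [0.28, 2.66], [-3.11, 3.11]. Speed limits (rad/s): [2.57, 2.57, 3.14, 3.14, 3.14, 3.14].

## Interface

Orientations are given as [roll, pitch, yaw] about the fixed x, y, z axes, in that order (R = Rz(yaw) Ry(pitch) Rx(roll)).
In Python, from plant import bot, viewer, find_in, spot_point gives the robot as it stands.
- The arm moves only by the tool send_rows, never from a script. Its argument "moves" is a list of rows, each a list of 3 entries, a list of its own where there are three numbers: the shift along the tool's x, y, z in mm, then the turn, a rotation vector about the tool's x, y, z in degrees, then the finger opening in mm, from 0 to 91.8. A call has 1 to 20 rows; each row shifts and turns the pose as measured when the row begins, along the tool's axes as they then stand; what a row does not reach is not made up. A row lasts 1/8 s, in which the tool goes at most 62.5 mm and 10.7 degrees, less where a joint would pass 70% of its speed; a pose out of reach is approached as far as the arm can. A call with a gripper value outside its range is refused whole. The fingers move at their own pace and stop on an object; the grip force is fixed at half the most. Time passes only in rows, so rows that do not move let the fingers close. It gives the time, the measured TCP pose, the force and the opening at its end, in the units of the state.
- bot.get_obs(): the state, without advancing time (a new reading comes with each control period).
- viewer.capture(name): name is "scene" or "top" or "wrist"; returns the picture (420x560x3 uint8, blue, green, red); there is no depth.
- viewer.camera_model(name): a dict with "fx", "fy", "cx", "cy" (pixels), "distortion" ([k1, k2, p1, p2, k3] as OpenCV has them; the pictures are not rectified), "rvec" (rotation vector, rad) and "tvec" (3), from world to camera coordinates, as OpenCV has them. Camera axes: x right, y down, z forward; pixel columns grow to the right and rows downward; lengths in mm; the calibration is good to about 2 mm. A picture is of the moment at which its call begins: read the wrist's pose just before it. camera_model takes no time and is no camera call; for the wrist camera it gives the pose at the moment of the call.
- bot.close_job(): hands the job in, once; it reports no verdict.
Trained networks look in the newest picture that a camera, given by its name, has taken for a name from the list of things; names that differ only in an ending like _2 or _b are one class to them, and where a whole thing is asked for, a point or a joint stands for the part that bears it (a point fixed in the world has none). Each returns a list of dicts, best first, with "conf" (0 to 1); they miss things now and then, are a little off and sometimes report something else, mostly with a low value. They report only what shows in the picture. A call takes as long as a camera call.
- find_in(camera, thing): "extent" ([centre column, centre row, width, height] in pixels, round what is visible of it).
- spot_point(camera, thing): "point" ([column, row] in pixels: a listed point, or the origin of a listed thing).
The state is a dict: "time": time; "joint_positions": joint angles; "dq": joint speeds; "tau": joint torques, N m; "tool_pos": TCP position; "tcp_rot": TCP orientation; "contact_force": force on the tool from outside, world axes, zero at the start; "moment": the same for the moment, N m; "grip_width": finger opening in mm.
Only numpy, scipy, OpenCV 4.12 (cv2) and the standard library are available. Lean on these libraries where they do the work, as an engineer would, in place of code of your own. Each camera call takes 0.05 s, during which the arm holds its last target.

## Task

Take the steel pin with the wooden knob out of its wooden block and thread it down through the steel knuckle on the sliding jaw of the carving clamp and on through the hole of the treadle link hidden underneath, so that it couples the two. The link's hole is not under the knuckle now and cannot be seen: slide the jaw along to find it by feel with only light pressure on the pin, never forcing it. Leave the pin fully home, its collar flat on the knuckle, and let go; leave the spoon, hammer and cup alone.

Things in the scene. Friction and masses are not known exactly. Their poses are not given: they have to be found in the camera images.
- pin: Upright clevis pin, 94 mm tall, about 90 g (varies). Steel shaft 12 mm in diameter, 52 mm long, its lowest 7 mm tapering to a flat tip 7 mm across; above it a steel collar 26 mm in diameter, 4 mm thick; above that a wooden knob. Origin: centre of the tip; z runs along the shaft towards the knob. It starts hanging by its collar in the block.
- knob (a point): Middle of the pin's round light-wood knob, by which it is gripped: 20 mm in diameter, 38 mm tall, spanning 56 to 94 mm above the pin's tip. This point is on the pin's axis, 75 mm above the tip.
- block: Fixed dark-wood block 70 x 70 x 60 mm with one loose vertical hole 18 mm in diameter right through its middle, where the pin is kept (collar on the block's top, tip 8 mm above the table). Origin: centre of its underside.
- clamp: Fixed wooden clamp frame on the bench, 350 mm long (x from -170 to 180 mm), 120 mm wide (y): two rails 40 mm high, a 60 mm channel between them, an end block 52 mm high at -x, a fixed jaw 85 mm high at +x. Origin: underside, below the knuckle's axis when the jaw joint reads 0; x along the rails (the jaw slides along x), z up.
- channel (a point): Fixed point 36 mm above the clamp's origin, axes as the clamp, level with the top of the hidden steel treadle link, a plate 12 mm thick. Its through hole (14 mm, 1 mm chamfer) is at y = 0 and at an x between -14 and +14 mm of this point, different each time, unmeasured, fixed. The plate covers all else below the knuckle. It is sprung: about 3 N starts it down, 0.6 N more per mm, hard stop at 8 mm.
- jaw (a joint): Slide of the moving jaw along the clamp's x, in m: the knuckle's axis is at this x of the clamp. Range -0.035 to 0.035, starts drawn towards +x at 0.020 to 0.032. It moves with about 2 N of friction and stays where it is left; it can be dragged by the pin standing in the knuckle.
- knuckle (a point): Centre of the upper rim of the jaw's steel knuckle, 60 mm above the table, axes as the clamp: a ring 30 mm outside, 16 inside, 6 tall, on a plate with a hole 13.5 mm in diameter (1.5 mm chamfer), 14 deep, opening 4 mm above the link. Pin home: collar on this rim, tip 52 mm below it. The plank around is 76 mm wide; the jaw's cheek, 25 mm higher than this point, begins 82 mm towards +x.
- spoon: Bystander: loose wooden spoon, 240 mm long, lying on the bench; leave alone. Origin: underside near its middle.
- hammer: Bystander: loose hammer with wooden handle, 260 mm long, lying on the bench; leave alone. Origin: underside near its middle.
- cup: Bystander: loose turned wooden cup, 60 mm across, 50 mm high, standing on the bench in front of the robot; leave alone. Origin: centre of its underside.

How it is judged (in metres and radians):
On the way, in this order (a step that is already met when the one before it is completed fails the run):
1. the pin's tip has entered the jaw's knuckle (z of pin in the frame of knuckle below -0.01 m and x of pin in the frame of knuckle between -0.004 and 0.004 m and y of pin in the frame of knuckle between -0.004 and 0.004 m), for 0.1 s.
2. the pin has passed into the link's hole below (z of pin in the frame of clamp below 0.021 m and x of pin in the frame of knuckle between -0.004 and 0.004 m and y of pin in the frame of knuckle between -0.004 and 0.004 m), for 0.1 s.
At the end, for the whole second after the job is handed in: The pin stands in the knuckle through the link's hole, its tip at least 49.5 mm below the knuckle's rim (collar within 2.5 mm of the rim) and within 3 mm of the knuckle's axis, tilted less than 0.08 rad, the jaw within 17 mm of its middle, the pin at rest and released (z of pin in the frame of knuckle below -0.0495 m and x of pin in the frame of knuckle between -0.003 and 0.003 m and y of pin in the frame of knuckle between -0.003 and 0.003 m and angle between pin's own z axis and vertical below 0.08 rad and value of joint jaw between -0.017 and 0.017 m and linear speed of pin below 0.02 m/s and contact force between the fingers and pin below 0.1 N); the robot touches nothing.
It fails at once if the pin is forced against the clamp, its jaw or its link with more than 40 N (contact force between pin and clamp above 40 N).
It fails at once if the spoon is disturbed (moved more than 20 mm) (distance of spoon from where it was at the start of the episode above 0.02 m).
It fails at once if the hammer is disturbed (moved more than 20 mm) (distance of hammer from where it was at the start of the episode above 0.02 m).
It fails at once if the cup is disturbed (moved more than 20 mm) (distance of cup from where it was at the start of the episode above 0.02 m).
It also fails if it takes over 58 s, if anything falls off the work surface, if the arm or the gripper's body presses on something with over 40 N, if the wrist force passes 120 N, or if a joint passes its speed limit or range.

## Working session

There is one attempt and no reset: what is moved stays moved. The work goes in short steps, Python scripts to look and compute and a tool call to move; the robot and the scene stay as the last step left them, time stands still between calls to the robot, and variables do not carry over. Pictures are saved under pics/ and viewed, and the job is handed in when it is done.

Besides the shell and the picture viewer there is one more tool, called as name(argument=value, ...), one argument or row to a line, values as JSON. send_rows: Moves the arm, as the interface text tells. Its arguments: {"type":"object","properties":{"moves":{"type":"array","items":{"type":"array"}}},"required":["moves"]}

```bash
mkdir -p pics; ls; cat > h.py <<'E'
import numpy as np, cv2
from plant import bot, viewer, find_in, spot_point
def cam(n):
    m=viewer.camera_model(n)
    K=np.array([[m['fx'],0,m['cx']],[0,m['fy'],m['cy']],[0,0,1.]])
    R=cv2.Rodrigues(np.array(m['rvec'],float))[0]; t=np.array(m['tvec'],float).ravel()
    return K,np.array(m['distortion'],float),R,t
def ray(n,px,c=None):
    K,D,R,t=c or cam(n)
    u=cv2.undistortPoints(np.array([[px]],float),K,D).ravel()
    d=R.T@np.array([u[0],u[1],1]); o=-R.T@t
    return o,d/np.linalg.norm(d)
def atz(n,px,z,c=None):
    o,d=ray(n,px,c); return o+d*(z-o[2])/d[2]
def tri(rs):
    A=np.zeros((3,3));b=np.zeros(3)
    for o,d in rs:
        P=np.eye(3)-np.outer(d,d);A+=P;b+=P@o
    p=np.linalg.solve(A,b); return p,[np.linalg.norm((np.eye(3)-np.outer(d,d))@(p-o)) for o,d in rs]
def proj(n,p,c=None):
    K,D,R,t=c or cam(n)
    return cv2.projectPoints(np.array(p,float).reshape(-1,1,3),cv2.Rodrigues(R)[0],t,K,D)[0].reshape(-1,2)
def snap(n,f):
    im=viewer.capture(n); cv2.imwrite('pics/'+f+'.png',im); return im
E
python3 - <<'E'
from h import *
o=bot.get_obs(); print({k:np.round(v,3) for k,v in o.items()})
for n in ['scene','top','wrist']:
    snap(n,n+'0'); c=cam(n); print(n, -c[2].T@c[3])
for n in ['scene','top']:
    for t,z in [('knob',83),('pin',8),('block',0),('knuckle',60),('clamp',0),('channel',36),('cup',0),('hammer',0),('spoon',0)]:
        r=spot_point(n,t)[:2]
        for q in r: print(n,t,np.round(q['point'],1),round(q['conf'],2),np.round(atz(n,q['point'],z),1))
E
```

```text
pics
{'time': np.float64(0.0), 'joint_positions': array([-1.478,  0.343,  1.525, -0.   ,  1.275, -0.146]), 'dq': array([ 0.001,  0.002, -0.001,  0.   , -0.001,  0.002]), 'tau': array([ 3.0000e-03, -4.3124e+01, -2.4422e+01,  7.2000e-02,  5.6000e-02,
       -0.0000e+00]), 'tool_pos': array([ 124.165, -509.724,  248.041]), 'tcp_rot': array([-1.572,  0.   , -2.903]), 'contact_force': array([-0.142,  0.211,  0.935]), 'moment': array([-0.07 , -0.029, -0.045]), 'grip_width': np.float64(91.363)}
scene [998.59737033 805.38151673 668.36397585]
top [ 394.13258534  -12.20869788 1338.87658318]
wrist [ 200.49831078 -490.15279458  384.34382799]
scene knob [303.8 255.3] 0.47 [584.  189.7  83. ]
scene pin [309.3 227.8] 0.43 [443.9   2.5   8. ]
scene block [296.8 278. ] 0.82 [591.6 175.    0. ]
scene knuckle [251.  187.6] 0.9 [ 533.6 -229.    60. ]
scene knuckle [396.5 369.2] 0.49 [594.1 538.5  60. ]
scene clamp [253.4 203.9] 0.87 [ 530.4 -219.6    0. ]
scene channel [249.4 192.2] 0.78 [ 534.3 -242.    36. ]
scene cup [310.9 228.2] 0.78 [433.9  -3.    0. ]
scene hammer [234.7 169.7] 0.61 [ 482.1 -500.1    0. ]
scene spoon [396.4 366.4] 0.55 [549.7 506.9   0. ]
top knob [212.  173.8] 0.43 [591.9 181.1  83. ]
top knob [467.9 222.1] 0.43 [ 466.2 -493.    83. ]
top pin [215.5 177.6] 0.52 [593.  182.7   8. ]
top block [217.7 185.3] 0.95 [572.5 177.3   0. ]
top block [214.6 179.2] 0.29 [589.7 186.3   0. ]
top knuckle [364.9 194.3] 0.91 [ 541.4 -223.5   60. ]
top clamp [363.5 201.9] 0.94 [ 527.  -229.2    0. ]
top channel [363.1 199.3] 0.83 [ 530.5 -222.4   36. ]
top cup [280.6 233.8] 0.7 [437.8   1.2   0. ]
top hammer [469.4 220.2] 0.57 [ 476.3 -529.2    0. ]
top spoon [103.4 191.6] 0.59 [554.6 503.    0. ]
top spoon [279.  232.4] 0.4 [441.6   5.6   0. ]
```

View pics/scene0.png

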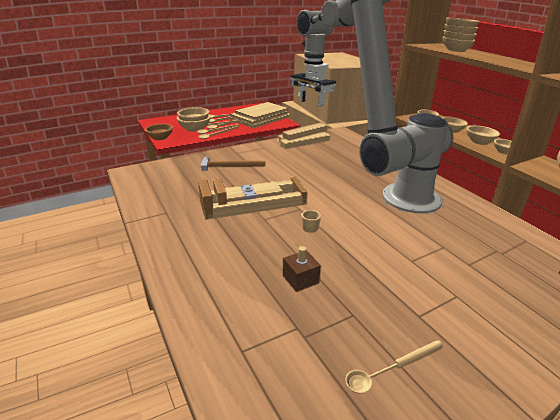

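View pics/top0.png

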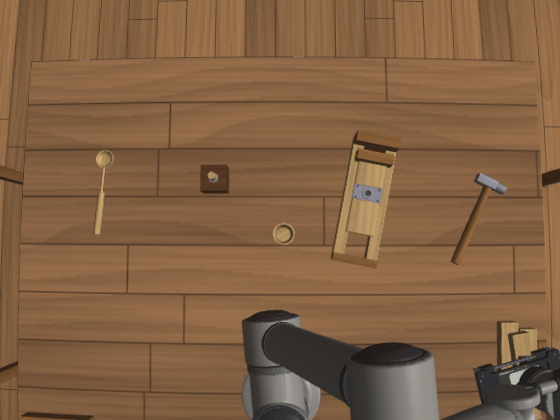

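View pics/wrist0.png

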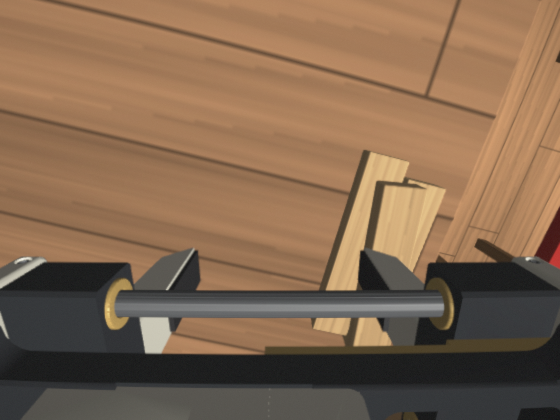

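The scene view shows the pin in its block at about (302,258), the clamp at (253,195), the cup at (311,220), the hammer at (234,163) and the spoon at (400,365). In the top view the knuckle is at (366,193), and the cheek and fixed jaw are at the image top, so clamp +x points roughly along world +x. I'll turn the gripper so it opens along clamp x and look at the knuckle from above.

send_rows(
  moves=[
    [[0,0,0],[0,-9.4,0],50],
    [[0,0,0],[0,-9.4,0],50],
    [[0,0,0],[0,-9.4,0],50],
    [[0,0,0],[0,-9.4,0],50],
    [[0,0,0],[0,-9.4,0],50],
    [[0,0,0],[0,-9.4,0],50],
    [[0,0,0],[0,-9.4,0],50],
    [[-35,0,45],[0,0,0],50],
    [[-35,0,45],[0,0,0],50],
    [[-35,0,45],[0,0,0],50],
    [[-35,0,45],[0,0,0],50],
    [[-35,0,45],[0,0,0],50],
    [[-35,0,45],[0,0,0],50],
    [[-35,0,45],[0,0,0],50],
    [[-35,0,45],[0,0,0],50],
    [[0,0,0],[0,0,0],50],
    [[0,0,0],[0,0,0],50],
  ],
)

```text
time: 3.18
tool_pos: [532.9, -279.6, 248.1]
tcp_rot: [-1.569, -0.003, -1.718]
contact_force: [-0.3, -0.3, -0.9]
grip_width: 49.9
```

```bash
cat >> h.py <<'E'
def st():
    o=bot.get_obs(); print('t',round(float(o['time']),2),'pos',np.round(o['tool_pos'],1),'rot',np.round(o['tcp_rot'],3),'F',np.round(o['contact_force'],1),'w',round(float(o['grip_width']),1),'q',np.round(o['joint_positions'],2)); return o
E
python3 - <<'E'
from h import *
st(); snap('wrist','w1'); c=cam('wrist')
for t,z in [('knuckle',60),('clamp',0),('channel',36)]:
    for q in spot_point('wrist',t)[:2]: print(t,np.round(q['point'],1),round(q['conf'],2),np.round(atz('wrist',q['point'],z,c),1))
E
```

```text
t 3.17 pos [ 532.9 -279.6  248.1] rot [-1.569 -0.003 -1.718] F [-0.3 -0.3 -0.9] w 49.9 q [-0.61  0.48  1.3  -0.    1.35 -0.46]
knuckle [283.4 151.4] 0.98 [ 545.2 -231.1   60. ]
clamp [266.2 144.9] 0.57 [ 525.4 -225.8    0. ]
channel [264.8 144.6] 0.96 [ 525.7 -222.8   36. ]
```

View pics/w1.png

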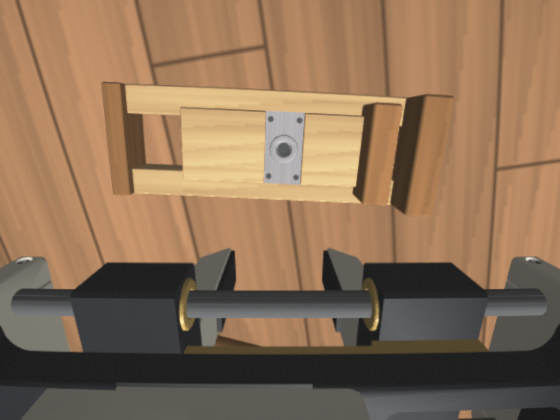

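The wrist view shows the knuckle ring at about (284,150). The rails run nearly horizontal, with the cheek on the right at (378,150). I'll zoom in to refine the ring centre and the rail direction.

```bash
python3 - <<'E'
from h import *
im=cv2.imread('pics/w1.png')
cv2.imwrite('pics/w1z.png',cv2.resize(im[110:190,240:330],None,fx=7,fy=7,interpolation=cv2.INTER_CUBIC))
cv2.imwrite('pics/w1r.png',cv2.resize(im[70:220,95:460],None,fx=2.19,fy=2.19,interpolation=cv2.INTER_CUBIC))
E
```

```text
(no output)
```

View pics/w1z.png

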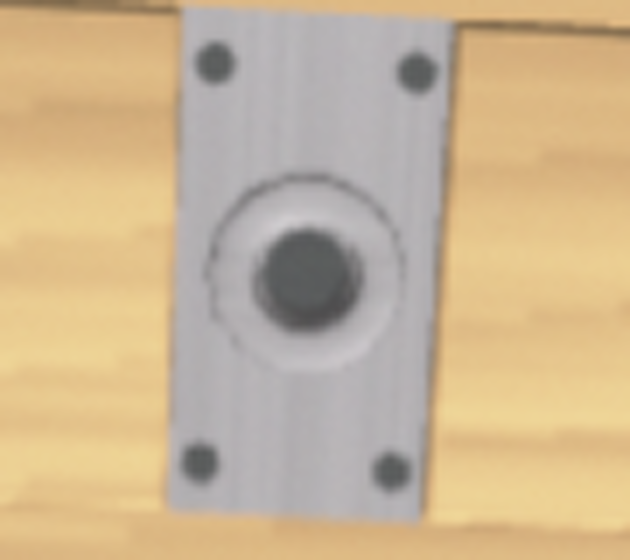

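View pics/w1r.png

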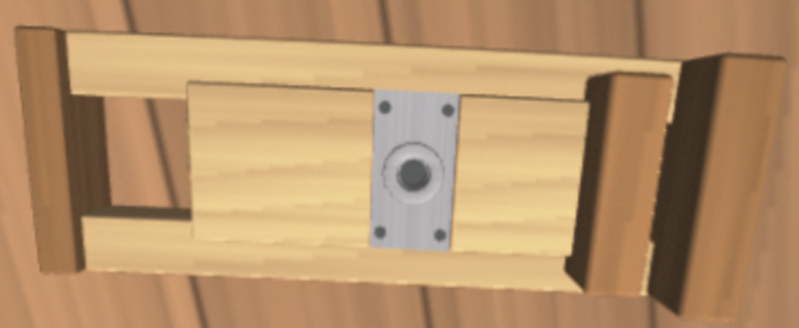

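```bash
python3 - <<'E'
from h import *
c=cam('wrist'); print(c[0])
f=lambda u,v:(95+u/2.19-.27,70+v/2.19-.27)
for a,b in [((65,32),(680,61)),((83,270),(580,292))]:
    A=atz('wrist',f(*a),40,c);B=atz('wrist',f(*b),40,c);d=B-A;print(A,B,np.arctan2(d[1],d[0]))
s=[]
for p in [(214,63),(417,73),(200,463),(391,472)]:
    q=atz('wrist',(240+p[0]/7-.43,110+p[1]/7-.43),54,c);s.append(q)
s=np.array(s);print('screws',s.round(1),s.mean(0)); print(np.arctan2(*(s[1]-s[0])[1::-1]),np.arctan2(*(s[3]-s[2])[1::-1]),np.arctan2(*(s[0]-s[2])[1::-1])-np.pi/2)
print('ring',atz('wrist',(283.1,148.4),60,c),atz('wrist',(283.1,148.9),60,c))
E
```

```text
[[303.10746759   0.         278.62697458]
 [  0.         303.10746759 214.027558  ]
 [  0.           0.           1.        ]]
[ 387.89552415 -138.2992474    40.        ] [ 682.83538007 -196.61092005   40.        ] -0.19518977835030069
[ 363.29309016 -254.57068069   40.        ] [ 625.0602463  -306.67834884   40.        ] -0.19649264576327888
screws [[ 536.  -197.1   54. ]
 [ 565.8 -203.1   54. ]
 [ 524.4 -256.2   54. ]
 [ 553.9 -262.1   54. ]] [ 545.03271517 -229.63138906   54.        ]
-0.19665997598517546 -0.1976852996615678 -0.19410156280846436
ring [ 544.93215348 -228.9648802    60.        ] [ 544.85699525 -229.47704032   60.        ]
```

send_rows(
  moves=[
    [[-59,0,-2],[0,0,0],50],
    [[-59,0,-2],[0,0,0],50],
    [[-59,0,-2],[0,0,0],50],
    [[-59,0,-2],[0,0,0],50],
    [[-59,0,-2],[0,0,0],50],
    [[-59,0,-2],[0,0,0],50],
    [[-59,0,-2],[0,0,0],50],
    [[0,0,0],[0,2.8,0],50],
    [[0,0,0],[0,0,0],50],
  ],
)

```text
time: 4.5
tool_pos: [581.7, 131.8, 249.2]
tcp_rot: [-1.563, -0.003, -1.788]
contact_force: [-0.3, 0.8, 0.5]
grip_width: 50.2
```

```bash
python3 - <<'E'
from h import *
st(); im=snap('wrist','w2'); c=cam('wrist')
for t,z in [('knob',83),('pin',8),('block',0)]:
    for q in spot_point('wrist',t)[:2]: print(t,np.round(q['point'],1),round(q['conf'],2),np.round(atz('wrist',q['point'],z,c),1))
E
```

```text
t 4.5 pos [581.7 131.8 249.2] rot [-1.563 -0.003 -1.788] F [-0.3  0.8  0.5] w 50.2 q [ 0.1   0.47  1.32 -0.01  1.34  0.32]
knob [270. 154.] 0.73 [584.9 181.6  83. ]
block [273.4 144.4] 0.56 [588.2 184.2   0. ]
```

View pics/w2.png

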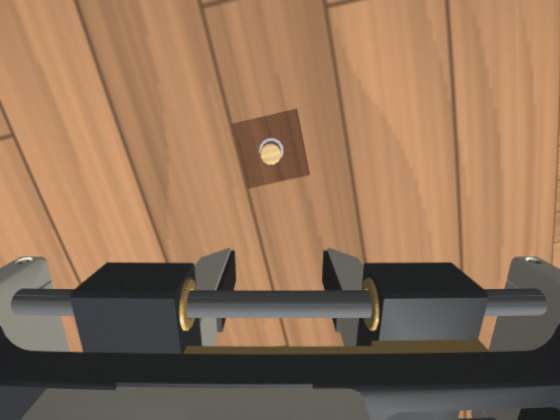

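The wrist view shows the knob top at about (271,155), the collar at (271,146), and the block's top corners at (233,122), (297,109), (309,175) and (248,187).

```bash
python3 - <<'E'
from h import *
c=cam('wrist')
im=cv2.imread('pics/w2.png')
cv2.imwrite('pics/w2z.png',cv2.resize(im[130:175,245:300],None,fx=10,fy=10,interpolation=cv2.INTER_CUBIC))
print(np.mean([atz('wrist',p,60,c) for p in [(233,122),(297,109),(309,175),(248,187)]],0))
for z,p in [(102,(271,155)),(64,(271,149))]: print(z,atz('wrist',p,z,c))
E
```

```text
[587.10670995 183.09381074  60.        ]
102 [586.59851183 181.56795997 102.        ]
64 [586.48260827 183.80337048  64.        ]
```

View pics/w2z.png

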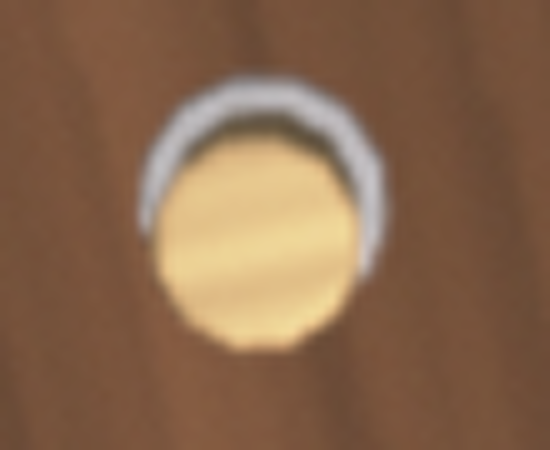

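send_rows(
  moves=[
    [[0,0,0],[-0.45,-1.2,0],50],
    [[-51,0,-5],[0,0,0],50],
    [[0,45,0],[0,0,0],50],
    [[0,45,0],[0,0,0],50],
    [[0,0,0],[0,0,0],50],
  ],
)

```text
time: 5.32
tool_pos: [588.7, 179.7, 158.5]
tcp_rot: [-1.569, -0.002, -1.768]
contact_force: [0.6, 1.0, 0.1]
grip_width: 49.8
```

```bash
python3 - <<'E'
from h import *
st(); im=snap('wrist','w3')
E
```

```text
t 5.33 pos [588.7 179.7 158.5] rot [-1.569 -0.002 -1.768] F [0.6 1.  0.1] w 49.8 q [ 0.17  0.58  1.39 -0.    1.17  0.37]
```

View pics/w3.png

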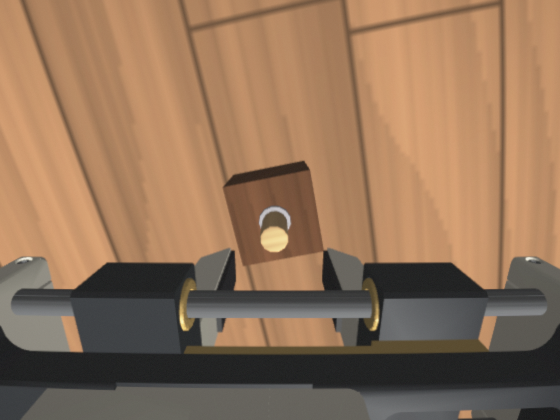

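```bash
python3 - <<'E'
from h import *
c=cam('wrist'); print(atz('wrist',(274,238.5),102,c)); 
o=bot.get_obs(); from scipy.spatial.transform import Rotation as R
r=R.from_euler('xyz',o['tcp_rot']).as_matrix(); print(r.T@(atz('wrist',(274,238.5),102,c)-o['tool_pos']), proj('wrist',[o['tool_pos']+r[:,1]*56],c))
E
```

```text
[587.56794274 183.43740857 102.        ]
[-2.99586246 58.93591289 -3.59103672] [[279.21674556 244.16680767]]
```

send_rows(
  moves=[
    [[-3,20,-3.3],[0,0,0],50],
    [[0,24,0],[0,0,0],50],
    [[0,0,0],[0,0,0],50],
  ],
)

```text
time: 5.75
tool_pos: [592.4, 182.9, 124.1]
tcp_rot: [-1.554, 0.004, -1.769]
contact_force: [-0.5, 0.8, 0.8]
grip_width: 49.9
```

```bash
python3 - <<'E'
from h import *
st(); im=snap('wrist','w4'); snap('scene','s4')
cv2.imwrite('pics/s4z.png',cv2.resize(cv2.imread('pics/s4.png')[200:310,240:370],None,fx=5,fy=5,interpolation=cv2.INTER_CUBIC))
E
```

```text
t 5.75 pos [592.4 182.9 124.1] rot [-1.554  0.004 -1.769] F [-0.5  0.8  0.8] w 49.9 q [ 0.18  0.62  1.43 -0.    1.08  0.38]
```

View pics/w4.png

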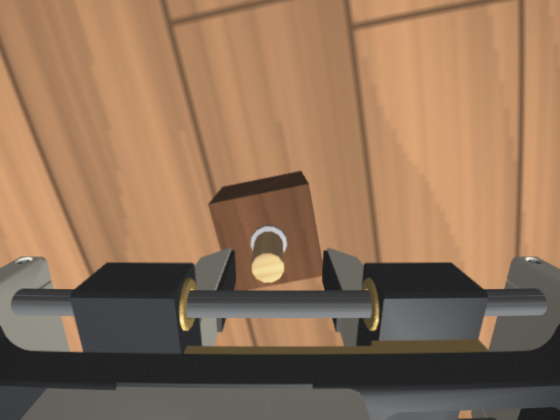

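send_rows(
  moves=[
    [[1,0,-6],[-0.9,0,0],50],
    [[0,0,0],[0,0,0],50],
  ],
)

```text
time: 6.1
tool_pos: [588.3, 183.6, 128.8]
tcp_rot: [-1.563, 0.007, -1.769]
contact_force: [1.0, 0.4, 1.0]
grip_width: 50.2
```

```bash
python3 - <<'E'
from h import *
st()
E
```

```text
t 6.1 pos [588.3 183.6 128.8] rot [-1.563  0.007 -1.769] F [1.  0.4 1. ] w 50.2 q [0.18 0.61 1.43 0.   1.09 0.37]
```

send_rows(
  moves=[
    [[0.4,6,-2],[-0.4,0,-0.4],50],
    [[0,6,0],[0,0,0],50],
    [[0,6,0],[0,0,0],50],
    [[0,6,0],[0,0,0],50],
  ],
)

```text
time: 6.6
tool_pos: [586.4, 183.7, 103.9]
tcp_rot: [-1.57, -0.0, -1.769]
contact_force: [-0.5, -0.2, 0.0]
grip_width: 50.2
```

```bash
python3 - <<'E'
from h import *
st(); st();st()
E
```

```text
t 6.6 pos [586.4 183.7 103.9] rot [-1.57  -0.    -1.769] F [-0.5 -0.2  0. ] w 50.2 q [ 0.18  0.64  1.45 -0.    1.05  0.38]
t 6.6 pos [586.4 183.7 103.9] rot [-1.57  -0.    -1.769] F [-0.5 -0.2  0. ] w 50.2 q [ 0.18  0.64  1.45 -0.    1.05  0.38]
t 6.6 pos [586.4 183.7 103.9] rot [-1.57  -0.    -1.769] F [-0.5 -0.2  0. ] w 50.2 q [ 0.18  0.64  1.45 -0.    1.05  0.38]
```

send_rows(
  moves=[
    [[0,6.5,0],[0,0,0],50],
    [[0,6.5,0],[0,0,0],50],
  ],
)

```text
time: 6.85
tool_pos: [586.3, 183.6, 89.5]
tcp_rot: [-1.57, -0.001, -1.769]
contact_force: [-0.8, -1.2, -1.0]
grip_width: 49.9
```

```bash
python3 - <<'E'
from h import *
st(); im=snap('wrist','w5'); snap('scene','s5')
cv2.imwrite('pics/s5z.png',cv2.resize(cv2.imread('pics/s5.png')[200:310,240:370],None,fx=5,fy=5,interpolation=cv2.INTER_CUBIC))
E
```

```text
t 6.85 pos [586.3 183.6  89.5] rot [-1.570e+00 -1.000e-03 -1.769e+00] F [-0.8 -1.2 -1. ] w 49.9 q [ 0.18  0.66  1.46 -0.    1.02  0.38]
```

View pics/w5.png

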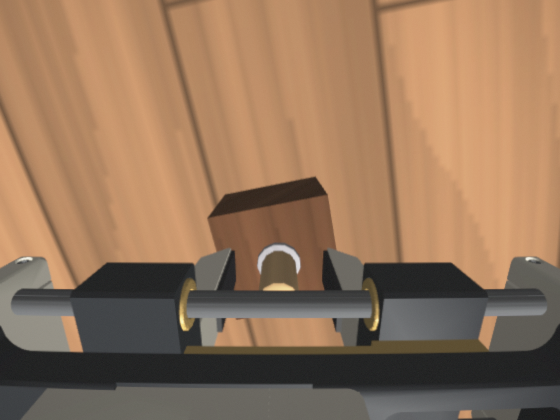

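View pics/s5z.png

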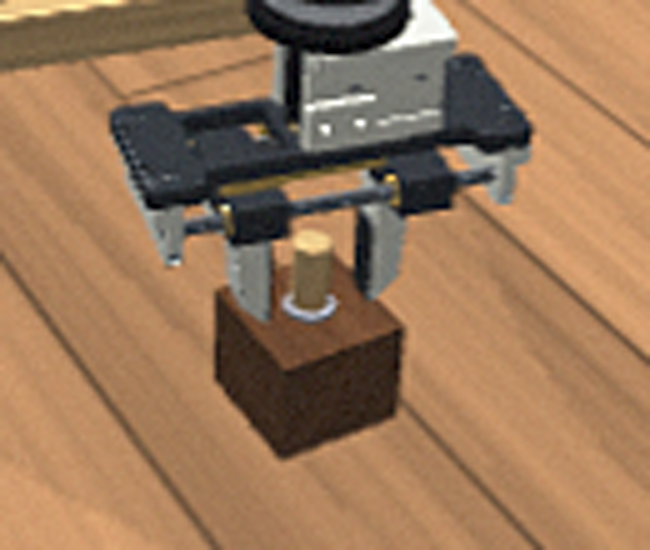

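The knob sits centred between the pads, with the collar at (279,263) in the wrist view. Next I'll close the gripper.

send_rows(
  moves=[
    [[0,0,0],[0,0,0],14],
    [[0,0,0],[0,0,0],14],
    [[0,0,0],[0,0,0],14],
    [[0,0,0],[0,0,0],14],
    [[0,0,0],[0,0,0],14],
  ],
)

```text
time: 7.58
tool_pos: [586.2, 183.6, 89.7]
tcp_rot: [-1.571, -0.001, -1.769]
contact_force: [-0.7, -0.7, -0.0]
grip_width: 19.6
```

```bash
python3 - <<'E'
from h import *
st()
E
```

```text
t 7.58 pos [586.2 183.6  89.7] rot [-1.571e+00 -1.000e-03 -1.769e+00] F [-0.7 -0.7 -0. ] w 19.6 q [ 0.18  0.66  1.46 -0.    1.02  0.38]
```

send_rows(
  moves=[
    [[0,-8,0],[0,0,0],14],
    [[0,-8,0],[0,0,0],14],
    [[0,-8,0],[0,0,0],14],
    [[0,-10,0],[0,0,0],14],
    [[0,-10,0],[0,0,0],14],
    [[0,-10,0],[0,0,0],14],
    [[0,-10,0],[0,0,0],14],
    [[0,-10,0],[0,0,0],14],
    [[0,-10,0],[0,0,0],14],
    [[0,-10,0],[0,0,0],14],
    [[0,0,0],[0,0,0],14],
  ],
)

```text
time: 8.95
tool_pos: [586.6, 183.8, 191.8]
tcp_rot: [-1.568, 0.0, -1.769]
contact_force: [-0.2, 0.9, -1.4]
grip_width: 19.4
```

```bash
python3 - <<'E'
from h import *
st(); im=snap('wrist','w6'); snap('scene','s6')
cv2.imwrite('pics/s6z.png',cv2.resize(cv2.imread('pics/s6.png')[160:310,220:370],None,fx=4,fy=4,interpolation=cv2.INTER_CUBIC))
E
```

```text
t 8.95 pos [586.6 183.8 191.8] rot [-1.568  0.    -1.769] F [-0.2  0.9 -1.4] w 19.4 q [ 0.18  0.55  1.35 -0.    1.24  0.38]
```

View pics/s6z.png

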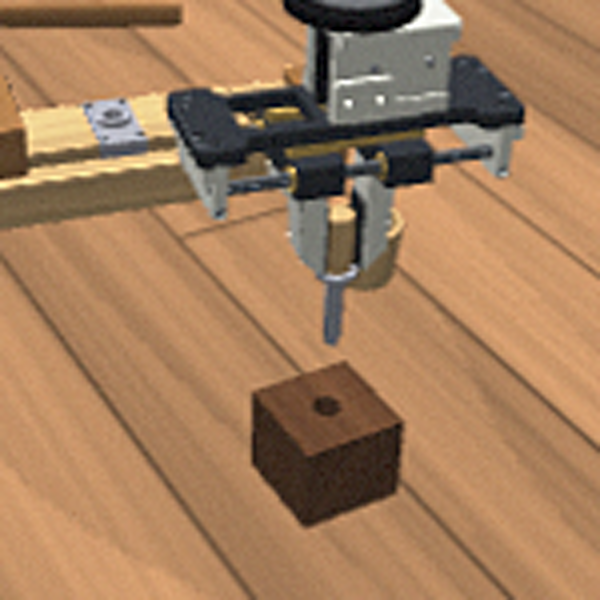

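send_rows(
  moves=[
    [[20,-15,2],[0,0,0],14],
    [[46,-10,5],[0,0,0],14],
    [[50,0,5],[0,0,0],14],
    [[50,0,5],[0,0,0],14],
    [[50,0,5],[0,0,0],14],
    [[50,0,5],[0,0,0],14],
    [[50,0,5],[0,0,0],14],
    [[50,0,5],[0,0,0],14],
    [[30,0,3],[0,0,0],14],
    [[10,0,1],[0,0,0],14],
    [[0,0,0],[0,0,0],14],
    [[0,0,0],[0,0,0],14],
  ],
)

```text
time: 10.55
tool_pos: [540.2, -243.6, 223.2]
tcp_rot: [-1.568, -0.004, -1.772]
contact_force: [0.7, 0.4, -0.8]
grip_width: 19.5
```

```bash
python3 - <<'E'
from h import *
st(); im=snap('wrist','w7'); snap('scene','s7')
cv2.imwrite('pics/s7z.png',cv2.resize(cv2.imread('pics/s7.png')[100:240,180:330],None,fx=4,fy=4,interpolation=cv2.INTER_CUBIC))
E
```

```text
t 10.55 pos [ 540.2 -243.6  223.2] rot [-1.568 -0.004 -1.772] F [ 0.7  0.4 -0.8] w 19.5 q [-0.55  0.48  1.37 -0.    1.28 -0.35]
```

View pics/w7.png

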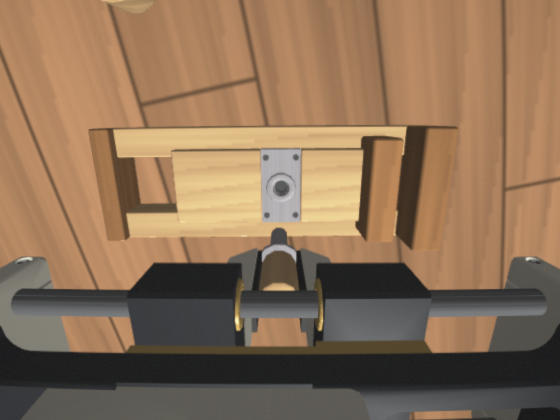

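View pics/s7z.png

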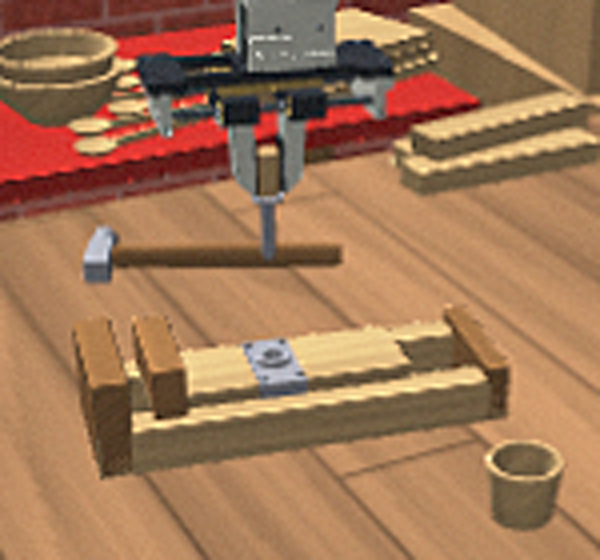

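```bash
python3 - <<'E'
from h import *
from scipy.spatial.transform import Rotation as R
c=cam('wrist');o=bot.get_obs();r=R.from_euler('xyz',o['tcp_rot']).as_matrix()
print([proj('wrist',[o['tool_pos']+r[:,1]*d],c).round(1) for d in (25.7,81.7)])
im=cv2.imread('pics/w7.png')
cv2.imwrite('pics/w7z.png',cv2.resize(im[140:270,235:325],None,fx=6,fy=6,interpolation=cv2.INTER_CUBIC))
for q in spot_point('wrist','knuckle')[:1]: print(q, atz('wrist',q['point'],60,c))
E
```

```text
[array([[279.4, 264.1]]), array([[279.2, 231.2]])]
{'point': [280.1, 189.2], 'conf': 0.71} [ 544.85765909 -229.65366427   60.        ]
```

View pics/w7z.png

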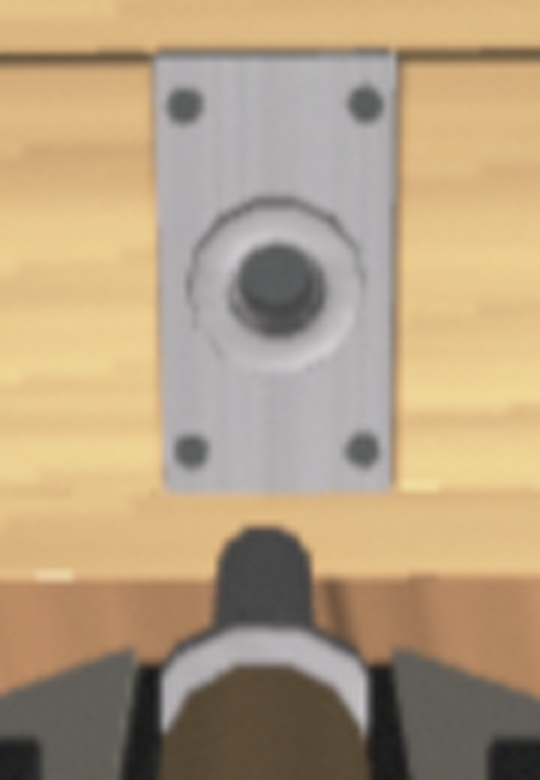

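send_rows(
  moves=[
    [[-8,0,1.2],[0,0,0],14],
    [[-7,0,1],[0,0,0],14],
    [[0,7,0],[0,0,0],14],
    [[0,7,0],[0,0,0],14],
    [[0,7,0],[0,0,0],14],
    [[0,7,0],[0,0,0],14],
    [[0,7,0],[0,0,0],14],
    [[0,7,0],[0,0,0],14],
    [[0,7,0],[0,0,0],14],
    [[0,7,0],[0,0,0],14],
    [[0,0,0],[0,0,0],14],
  ],
)

```text
time: 12.08
tool_pos: [546.0, -226.8, 162.1]
tcp_rot: [-1.569, -0.004, -1.769]
contact_force: [0.5, -0.1, -0.4]
grip_width: 19.6
```

```bash
cat >> h.py <<'E'
from scipy.spatial.transform import Rotation as Rn
YC=-0.196
def rep(kn=(545.,-229.3)):
    o=st(); r=Rn.from_euler('xyz',o['tcp_rot']).as_matrix()
    tip=np.array(o['tool_pos'])+r[:,1]*81.7
    d=tip[:2]-kn; cx=np.array([np.cos(YC),np.sin(YC)]);cy=np.array([-np.sin(YC),np.cos(YC)])
    F=np.array(o['contact_force'])
    print('tip',tip.round(1),'rel knuckle0 cx %.1f cy %.1f'%(d@cx,d@cy),'F cx %.1f cy %.1f z %.1f'%(F[:2]@cx,F[:2]@cy,F[2]))
    print('toolx->',r[:,0].round(3),'toolz->',r[:,2].round(3))
    return o
E
python3 - <<'E'
from h import *
rep()
im=snap('wrist','w8'); 
cv2.imwrite('pics/w8z.png',cv2.resize(im[140:300,215:345],None,fx=4,fy=4,interpolation=cv2.INTER_CUBIC))
im=snap('scene','s8')
cv2.imwrite('pics/s8z.png',cv2.resize(im[130:230,190:320],None,fx=5,fy=5,interpolation=cv2.INTER_CUBIC))
E
```

```text
t 12.07 pos [ 546.  -226.8  162.1] rot [-1.569 -0.004 -1.769] F [ 0.5 -0.1 -0.4] w 19.6 q [-0.52  0.54  1.46 -0.    1.14 -0.32]
tip [ 546.  -227.1   80.4] rel knuckle0 cx 0.6 cy 2.3 F cx 0.6 cy 0.0 z -0.4
toolx-> [-0.197 -0.98   0.004] toolz-> [ 0.98  -0.197  0.001]
```

View pics/w8z.png

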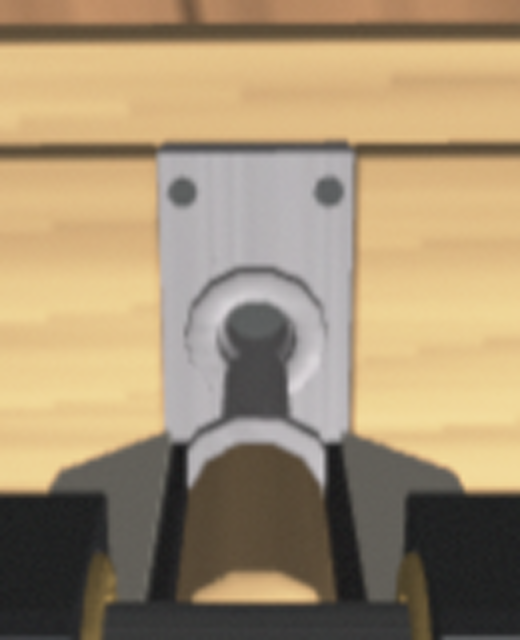

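View pics/s8z.png

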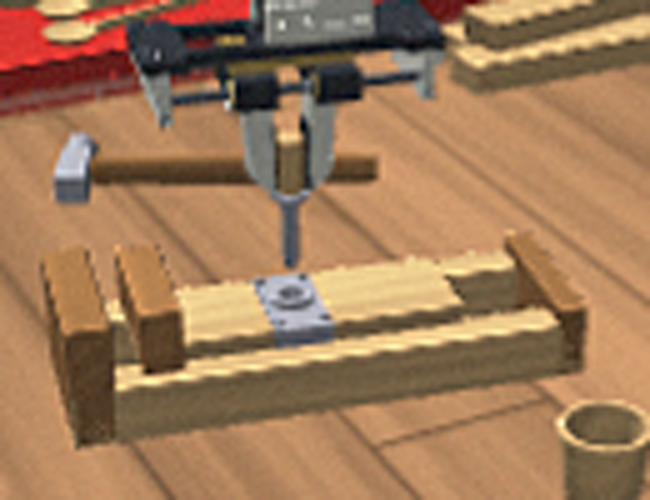

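send_rows(
  moves=[
    [[2.2,0,0],[0.1,0,0],14],
    [[0,6,0],[0,0,0],14],
    [[0,5,0],[0,0,0],14],
    [[0,0,0],[0,0,0],14],
  ],
)

```text
time: 12.68
tool_pos: [546.2, -229.6, 151.8]
tcp_rot: [-1.565, -0.005, -1.769]
contact_force: [-0.2, 0.5, -1.0]
grip_width: 19.1
```

```bash

python3 - <<'E'
from h import *
rep()
im=snap('wrist','w9'); 
cv2.imwrite('pics/w9z.png',cv2.resize(im[140:300,215:345],None,fx=4,fy=4,interpolation=cv2.INTER_CUBIC))
im=snap('scene','s9')
cv2.imwrite('pics/s9z.png',cv2.resize(im[150:210,210:300],None,fx=7,fy=7,interpolation=cv2.INTER_CUBIC))
E
```

```text
t 12.68 pos [ 546.2 -229.6  151.8] rot [-1.565 -0.005 -1.769] F [-0.2  0.5 -1. ] w 19.1 q [-0.53  0.55  1.47 -0.    1.11 -0.33]
tip [ 546.5 -230.    70.1] rel knuckle0 cx 1.7 cy -0.4 F cx -0.3 cy 0.5 z -1.0
toolx-> [-0.197 -0.98   0.005] toolz-> [ 0.98  -0.197  0.006]
```

View pics/w9z.png

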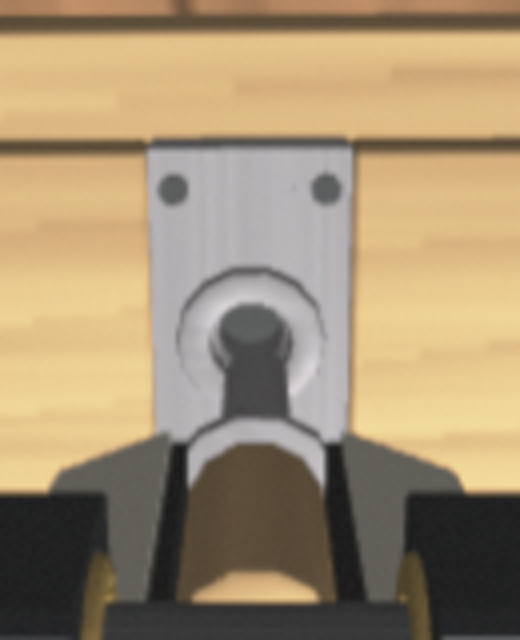

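View pics/s9z.png

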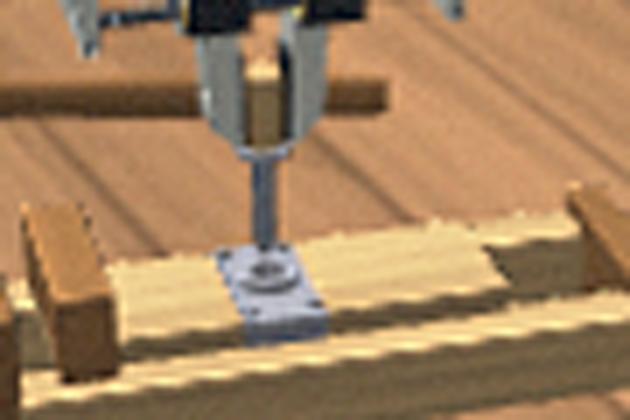

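send_rows(
  moves=[
    [[0,1,-1.4],[-0.3,0,0.2],14],
    [[0,4,0],[0,0,0],14],
    [[0,4,0],[0,0,0],14],
    [[0,3,0],[0,0,0],14],
    [[0,0,0],[0,0,0],14],
  ],
)

```text
time: 13.4
tool_pos: [545.0, -229.3, 139.4]
tcp_rot: [-1.57, -0.001, -1.769]
contact_force: [-0.6, 0.5, -1.1]
grip_width: 19.5
```

```bash

python3 - <<'E'
from h import *
rep()
im=snap('wrist','w10'); 
cv2.imwrite('pics/w10z.png',cv2.resize(im[140:300,215:345],None,fx=4,fy=4,interpolation=cv2.INTER_CUBIC))
im=snap('scene','s10')
cv2.imwrite('pics/s10z.png',cv2.resize(im[150:210,210:300],None,fx=7,fy=7,interpolation=cv2.INTER_CUBIC))
E
```

```text
t 13.4 pos [ 545.  -229.3  139.4] rot [-1.570e+00 -1.000e-03 -1.769e+00] F [-0.6  0.5 -1.1] w 19.5 q [-0.53  0.56  1.48 -0.    1.09 -0.33]
tip [ 545.  -229.5   57.7] rel knuckle0 cx 0.1 cy -0.1 F cx -0.6 cy 0.4 z -1.1
toolx-> [-0.197 -0.98   0.001] toolz-> [ 0.98  -0.197  0.001]
```

View pics/w10z.png

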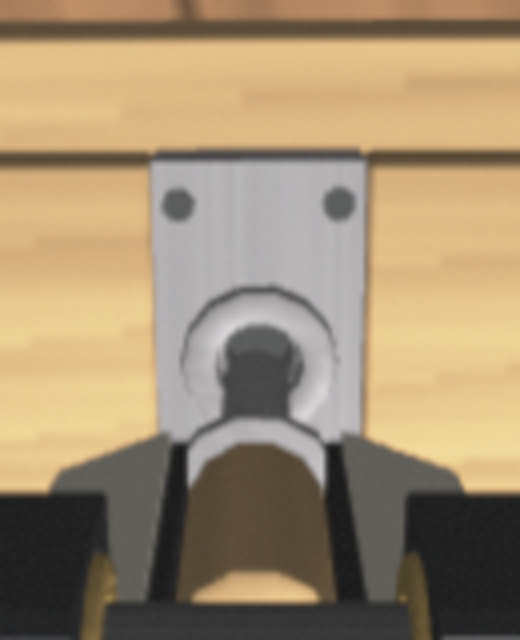

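View pics/s10z.png

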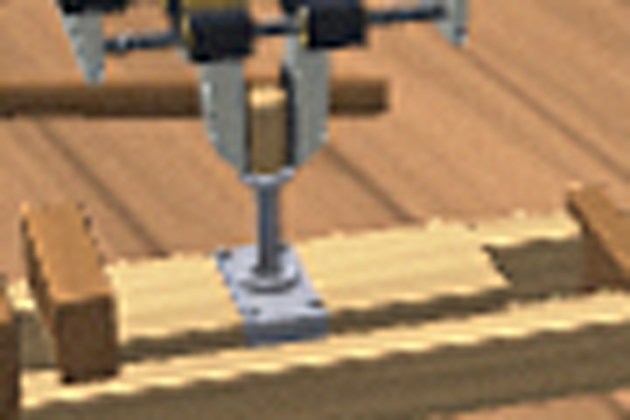

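send_rows(
  moves=[
    [[0,2,0],[0,0,0],14],
    [[0,2,0],[0,0,0],14],
    [[0,2,0],[0,0,0],14],
  ],
)

```text
time: 13.88
tool_pos: [545.4, -229.6, 133.8]
tcp_rot: [-1.568, -0.002, -1.769]
contact_force: [-0.2, -0.7, 0.1]
grip_width: 19.4
```

```bash

python3 - <<'E'
from h import *
rep()
E
```

```text
t 13.88 pos [ 545.4 -229.6  133.8] rot [-1.568 -0.002 -1.769] F [-0.2 -0.7  0.1] w 19.4 q [-0.53  0.57  1.49 -0.    1.08 -0.33]
tip [ 545.5 -229.7   52.1] rel knuckle0 cx 0.6 cy -0.3 F cx -0.1 cy -0.7 z 0.1
toolx-> [-0.197 -0.98   0.002] toolz-> [ 0.98  -0.197  0.002]
```

send_rows(
  moves=[
    [[0,2,-0.4],[0,0,0],14],
    [[0,2,0],[0,0,0],14],
    [[0,2,0],[0,0,0],14],
  ],
)

```text
time: 14.25
tool_pos: [545.0, -229.4, 127.3]
tcp_rot: [-1.568, -0.001, -1.769]
contact_force: [0.6, -0.2, -1.6]
grip_width: 19.0
```

```bash

python3 - <<'E'
from h import *
rep()
E
```

```text
t 14.25 pos [ 545.  -229.4  127.3] rot [-1.568e+00 -1.000e-03 -1.769e+00] F [ 0.6 -0.2 -1.6] w 19.0 q [-0.53  0.58  1.5  -0.    1.06 -0.33]
tip [ 545.2 -229.6   45.6] rel knuckle0 cx 0.3 cy -0.2 F cx 0.6 cy -0.1 z -1.6
toolx-> [-0.197 -0.98   0.001] toolz-> [ 0.98  -0.197  0.003]
```

send_rows(
  moves=[
    [[0,2,0],[0,0,0],14],
    [[0,2,0],[0,0,0],14],
    [[0,2,0],[0,0,0],14],
  ],
)

```text
time: 14.62
tool_pos: [545.1, -229.3, 121.0]
tcp_rot: [-1.568, -0.001, -1.769]
contact_force: [0.5, -0.3, -1.6]
grip_width: 19.5
```

```bash

python3 - <<'E'
from h import *
rep()
E
```

```text
t 14.62 pos [ 545.1 -229.3  121. ] rot [-1.568e+00 -1.000e-03 -1.769e+00] F [ 0.5 -0.3 -1.6] w 19.5 q [-0.53  0.58  1.51 -0.    1.05 -0.33]
tip [ 545.3 -229.4   39.3] rel knuckle0 cx 0.4 cy -0.1 F cx 0.5 cy -0.2 z -1.6
toolx-> [-0.197 -0.98   0.001] toolz-> [ 0.98  -0.197  0.003]
```

Tip is in the knuckle at z≈39. Next I'll touch down on the link.

send_rows(
  moves=[
    [[0,1.5,0],[0,0,0],14],
    [[0,1.5,0],[0,0,0],14],
    [[0,1,0],[0,0,0],14],
  ],
)

```text
time: 15.0
tool_pos: [545.2, -229.3, 116.9]
tcp_rot: [-1.568, -0.001, -1.769]
contact_force: [-0.5, -0.1, 2.8]
grip_width: 19.5
```

```bash

python3 - <<'E'
from h import *
rep()
E
```

```text
t 15.0 pos [ 545.2 -229.3  116.9] rot [-1.568e+00 -1.000e-03 -1.769e+00] F [-0.5 -0.1  2.8] w 19.5 q [-0.53  0.59  1.51 -0.    1.04 -0.33]
tip [ 545.4 -229.5   35.2] rel knuckle0 cx 0.4 cy -0.1 F cx -0.4 cy -0.2 z 2.8
toolx-> [-0.197 -0.98   0.001] toolz-> [ 0.98  -0.197  0.003]
```

send_rows(
  moves=[
    [[0,0,-1.5],[0,0,0],14],
    [[0,0,-1.5],[0,0,0],14],
    [[0,0,-1.5],[0,0,0],14],
  ],
)

```text
time: 15.38
tool_pos: [542.4, -228.7, 117.7]
tcp_rot: [-1.563, -0.002, -1.769]
contact_force: [2.6, -0.1, -0.9]
grip_width: 19.2
```

```bash

python3 - <<'E'
from h import *
rep()
E
```

```text
t 15.38 pos [ 542.4 -228.7  117.7] rot [-1.563 -0.002 -1.769] F [ 2.6 -0.1 -0.9] w 19.2 q [-0.53  0.58  1.52  0.    1.03 -0.33]
tip [ 543. -229.   36.] rel knuckle0 cx -2.0 cy -0.1 F cx 2.5 cy 0.4 z -0.9
toolx-> [-0.197 -0.98   0.002] toolz-> [ 0.98  -0.197  0.008]
```

send_rows(
  moves=[
    [[0,0.8,-1.8],[-0.2,0,0.1],14],
    [[0,0.4,-1.8],[0,0,0],14],
    [[0,0.4,-1.8],[0,0,0],14],
  ],
)

```text
time: 15.75
tool_pos: [538.4, -228.1, 117.4]
tcp_rot: [-1.562, -0.001, -1.769]
contact_force: [3.8, 0.6, 3.8]
grip_width: 19.2
```

```bash

python3 - <<'E'
from h import *
rep()
E
```

```text
t 15.75 pos [ 538.4 -228.1  117.4] rot [-1.562e+00 -1.000e-03 -1.769e+00] F [3.8 0.6 3.8] w 19.2 q [-0.53  0.57  1.53  0.    1.02 -0.34]
tip [ 539.1 -228.3   35.7] rel knuckle0 cx -6.0 cy -0.2 F cx 3.6 cy 1.3 z 3.8
toolx-> [-0.197 -0.98   0.001] toolz-> [ 0.98  -0.197  0.009]
```

send_rows(
  moves=[
    [[0,0.4,-1.8],[-0.3,0,0.1],14],
    [[0,0.4,-1.8],[-0.1,0,0],14],
    [[0,0.4,-1.8],[-0.1,0,0],14],
  ],
)

```text
time: 16.12
tool_pos: [533.3, -227.2, 116.8]
tcp_rot: [-1.569, 0.001, -1.769]
contact_force: [3.9, 0.7, 4.6]
grip_width: 19.4
```

```bash

python3 - <<'E'
from h import *
rep()
E
```

```text
t 16.12 pos [ 533.3 -227.2  116.8] rot [-1.569e+00  1.000e-03 -1.769e+00] F [3.9 0.7 4.6] w 19.4 q [-0.54  0.57  1.54  0.    1.03 -0.34]
tip [ 533.4 -227.1   35.1] rel knuckle0 cx -11.8 cy -0.1 F cx 3.7 cy 1.4 z 4.6
toolx-> [-0.197 -0.98  -0.001] toolz-> [ 0.98  -0.197  0.001]
```

send_rows(
  moves=[
    [[0,0.3,-1.5],[-0.1,0,0],14],
    [[0,0.3,-1.5],[-0.1,0,0],14],
  ],
)

```text
time: 16.38
tool_pos: [530.3, -226.6, 116.3]
tcp_rot: [-1.573, 0.001, -1.769]
contact_force: [3.5, 0.8, 3.6]
grip_width: 19.2
```

```bash

python3 - <<'E'
from h import *
rep()
E
```

```text
t 16.38 pos [ 530.3 -226.6  116.3] rot [-1.573e+00  1.000e-03 -1.769e+00] F [3.5 0.8 3.6] w 19.2 q [-0.54  0.57  1.55 -0.    1.03 -0.34]
tip [ 530.2 -226.5   34.6] rel knuckle0 cx -15.1 cy -0.2 F cx 3.3 cy 1.4 z 3.6
toolx-> [-0.197 -0.98  -0.001] toolz-> [ 0.98  -0.197 -0.002]
```

send_rows(
  moves=[
    [[0,0.2,-1.5],[0,0,0],14],
    [[0,0.2,-1.5],[0,0,0],14],
  ],
)

```text
time: 16.62
tool_pos: [527.4, -226.0, 116.0]
tcp_rot: [-1.572, 0.0, -1.769]
contact_force: [4.6, 1.2, 4.3]
grip_width: 19.1
```

```bash

python3 - <<'E'
from h import *
rep()
E
```

```text
t 16.62 pos [ 527.4 -226.   116. ] rot [-1.572  0.    -1.769] F [4.6 1.2 4.3] w 19.1 q [-0.54  0.56  1.56 -0.    1.02 -0.34]
tip [ 527.3 -226.    34.3] rel knuckle0 cx -18.0 cy -0.2 F cx 4.3 cy 2.1 z 4.3
toolx-> [-0.197 -0.98  -0.   ] toolz-> [ 0.98  -0.197 -0.001]
```

send_rows(
  moves=[
    [[0,0.2,-1.5],[0,0,0],14],
    [[0,0.2,-1.5],[0,0,0],14],
  ],
)

```text
time: 16.88
tool_pos: [523.0, -225.0, 114.7]
tcp_rot: [-1.576, 0.001, -1.769]
contact_force: [2.3, 1.3, 0.4]
grip_width: 19.3
```

```bash

python3 - <<'E'
from h import *
rep()
E
```

```text
t 16.88 pos [ 523.  -225.   114.7] rot [-1.576e+00  1.000e-03 -1.769e+00] F [2.3 1.3 0.4] w 19.3 q [-0.54  0.56  1.57 -0.    1.02 -0.34]
tip [ 522.7 -224.8   33. ] rel knuckle0 cx -22.8 cy 0.1 F cx 2.0 cy 1.7 z 0.4
toolx-> [-0.197 -0.98  -0.001] toolz-> [ 0.98  -0.197 -0.005]
```

Vertical force fell from 4.3 to 0.4 N while the tip sank, which suggests the hole. I'll press lightly straight down.

send_rows(
  moves=[
    [[0,1,0],[0.2,0,0],14],
    [[0,1,0],[0,0,0],14],
  ],
)

```text
time: 17.12
tool_pos: [521.7, -224.6, 111.5]
tcp_rot: [-1.575, 0.002, -1.769]
contact_force: [1.8, 0.5, 0.0]
grip_width: 19.4
```

```bash

python3 - <<'E'
from h import *
rep()
E
```

```text
t 17.12 pos [ 521.7 -224.6  111.5] rot [-1.575  0.002 -1.769] F [1.8 0.5 0. ] w 19.4 q [-0.54  0.56  1.58  0.    1.01 -0.34]
tip [ 521.4 -224.4   29.8] rel knuckle0 cx -24.1 cy 0.2 F cx 1.7 cy 0.9 z 0.0
toolx-> [-0.197 -0.98  -0.002] toolz-> [ 0.98  -0.197 -0.004]
```

send_rows(
  moves=[
    [[0,1.5,0],[0.2,0,-0.1],14],
    [[0,1.5,0],[0,0,0],14],
    [[0,1.5,0],[0,0,0],14],
  ],
)

```text
time: 17.5
tool_pos: [521.6, -224.6, 106.4]
tcp_rot: [-1.572, -0.0, -1.769]
contact_force: [2.2, -0.0, -0.1]
grip_width: 19.5
```

```bash

python3 - <<'E'
from h import *
rep()
E
```

```text
t 17.5 pos [ 521.6 -224.6  106.4] rot [-1.572 -0.    -1.769] F [ 2.2 -0.  -0.1] w 19.5 q [-0.54  0.57  1.59 -0.    0.99 -0.34]
tip [ 521.5 -224.6   24.7] rel knuckle0 cx -24.0 cy 0.1 F cx 2.2 cy 0.4 z -0.1
toolx-> [-0.197 -0.98   0.   ] toolz-> [ 0.98  -0.197 -0.001]
```

send_rows(
  moves=[
    [[0,1.5,0.3],[0,0,0],14],
    [[0,1.5,0.2],[0,0,0],14],
    [[0,1.5,0],[0,0,0],14],
  ],
)

```text
time: 17.88
tool_pos: [521.7, -224.6, 101.3]
tcp_rot: [-1.573, 0.0, -1.769]
contact_force: [1.6, 0.3, 1.1]
grip_width: 19.4
```

```bash

python3 - <<'E'
from h import *
rep()
E
```

```text
t 17.88 pos [ 521.7 -224.6  101.3] rot [-1.573  0.    -1.769] F [1.6 0.3 1.1] w 19.4 q [-0.54  0.57  1.59 -0.    0.98 -0.34]
tip [ 521.5 -224.6   19.6] rel knuckle0 cx -23.9 cy 0.1 F cx 1.5 cy 0.6 z 1.1
toolx-> [-0.197 -0.98  -0.   ] toolz-> [ 0.98  -0.197 -0.002]
```

send_rows(
  moves=[
    [[0,1.5,0.2],[0,0,0],14],
    [[0,1.5,0],[0,0,0],14],
    [[0,1.5,0],[0,0,0],14],
    [[0,1.5,0],[0,0,0],14],
  ],
)

```text
time: 18.38
tool_pos: [521.8, -224.6, 94.8]
tcp_rot: [-1.573, 0.0, -1.769]
contact_force: [1.1, 1.0, 0.3]
grip_width: 19.1
```

```bash

python3 - <<'E'
from h import *
rep()
E
```

```text
t 18.38 pos [ 521.8 -224.6   94.8] rot [-1.573  0.    -1.769] F [1.1 1.  0.3] w 19.1 q [-0.54  0.58  1.6  -0.    0.97 -0.34]
tip [ 521.6 -224.6   13.1] rel knuckle0 cx -23.9 cy 0.1 F cx 0.9 cy 1.2 z 0.3
toolx-> [-0.197 -0.98  -0.   ] toolz-> [ 0.98  -0.197 -0.003]
```

send_rows(
  moves=[
    [[0,1.2,0],[0,0,0],14],
    [[0,1.2,0],[0,0,0],14],
    [[0,1,0],[0,0,0],14],
  ],
)

```text
time: 18.75
tool_pos: [521.8, -224.6, 91.2]
tcp_rot: [-1.573, 0.0, -1.769]
contact_force: [1.7, 0.9, -0.1]
grip_width: 19.2
```

```bash

python3 - <<'E'
from h import *
rep()
E
```

```text
t 18.75 pos [ 521.8 -224.6   91.2] rot [-1.573  0.    -1.769] F [ 1.7  0.9 -0.1] w 19.2 q [-0.54  0.59  1.6  -0.    0.96 -0.34]
tip [ 521.5 -224.6    9.5] rel knuckle0 cx -23.9 cy 0.1 F cx 1.5 cy 1.2 z -0.1
toolx-> [-0.197 -0.98  -0.   ] toolz-> [ 0.98  -0.197 -0.003]
```

send_rows(
  moves=[
    [[0,0.8,0],[0,0,0],14],
    [[0,0.8,0],[0,0,0],14],
  ],
)

```text
time: 19.0
tool_pos: [521.8, -224.6, 89.6]
tcp_rot: [-1.573, 0.0, -1.769]
contact_force: [-0.1, 1.6, 6.4]
grip_width: 19.1
```

```bash

python3 - <<'E'
from h import *
rep()
im=snap('wrist','w11'); 
cv2.imwrite('pics/w11z.png',cv2.resize(im[140:300,215:345],None,fx=4,fy=4,interpolation=cv2.INTER_CUBIC))
im=snap('scene','s11')
cv2.imwrite('pics/s11z.png',cv2.resize(im[140:210,200:300],None,fx=7,fy=7,interpolation=cv2.INTER_CUBIC))
E
```

```text
t 19.0 pos [ 521.8 -224.6   89.6] rot [-1.573  0.    -1.769] F [-0.1  1.6  6.4] w 19.1 q [-0.54  0.59  1.6  -0.    0.95 -0.34]
tip [ 521.6 -224.6    7.9] rel knuckle0 cx -23.9 cy 0.1 F cx -0.4 cy 1.5 z 6.4
toolx-> [-0.197 -0.98  -0.   ] toolz-> [ 0.98  -0.197 -0.003]
```

View pics/s11z.png

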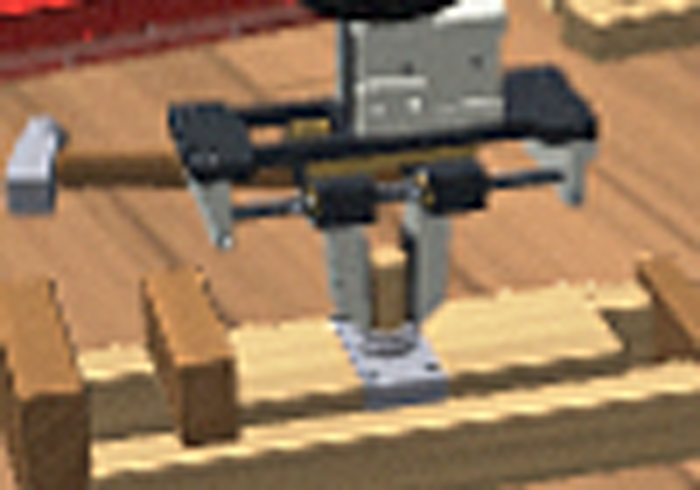

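View pics/w11z.png

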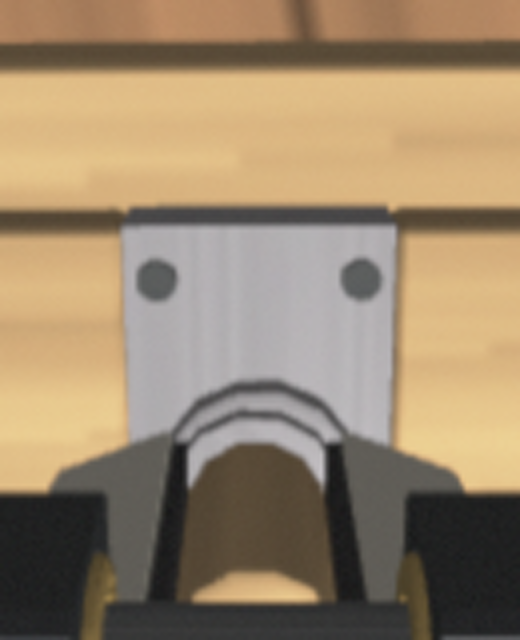

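The collar is down on the rim: tip z≈7.9 and the vertical force has risen to about 6 N. I'll release and back off straight up.

send_rows(
  moves=[
    [[0,0,0],[0,0,0],30],
    [[0,0,0],[0,0,0],45],
    [[0,0,0],[0,0,0],45],
    [[0,0,0],[0,0,0],45],
    [[0,-6,0],[0,0,0],45],
    [[0,-8,0],[0,0,0],45],
    [[0,-10,0],[0,0,0],45],
    [[0,-10,0],[0,0,0],45],
    [[0,-10,0],[0,0,0],45],
    [[0,-15,0],[0,0,0],45],
    [[0,-20,0],[0,0,0],45],
    [[0,-20,0],[0,0,0],45],
    [[0,0,0],[0,0,0],45],
  ],
)

```text
time: 20.72
tool_pos: [521.6, -225.0, 196.4]
tcp_rot: [-1.573, -0.001, -1.769]
contact_force: [0.3, 0.6, -0.1]
grip_width: 45.0
```

```bash

python3 - <<'E'
from h import *
rep()
im=snap('wrist','w12'); snap('top','t12')
im=snap('scene','s12')
cv2.imwrite('pics/s12z.png',cv2.resize(im[140:210,200:300],None,fx=7,fy=7,interpolation=cv2.INTER_CUBIC))
E
```

```text
t 20.73 pos [ 521.6 -225.   196.4] rot [-1.573e+00 -1.000e-03 -1.769e+00] F [ 0.3  0.6 -0.1] w 45.0 q [-0.54  0.47  1.48 -0.    1.2  -0.34]
tip [ 521.3 -225.   114.7] rel knuckle0 cx -24.1 cy -0.4 F cx 0.2 cy 0.6 z -0.1
toolx-> [-0.197 -0.98   0.001] toolz-> [ 0.98  -0.197 -0.003]
```

View pics/s12z.png

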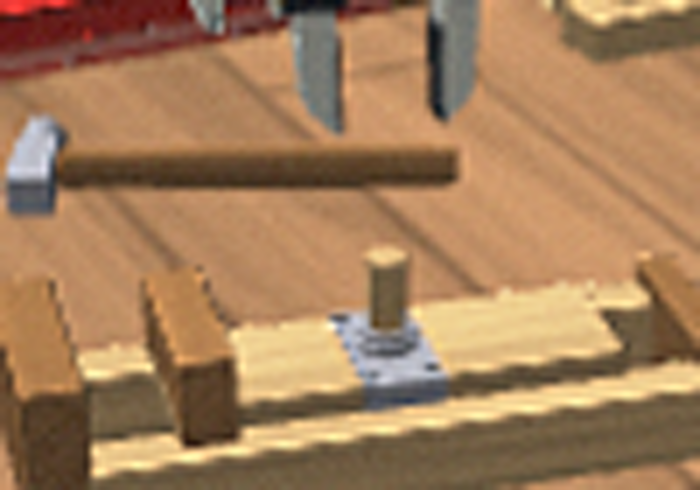

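View pics/w12.png

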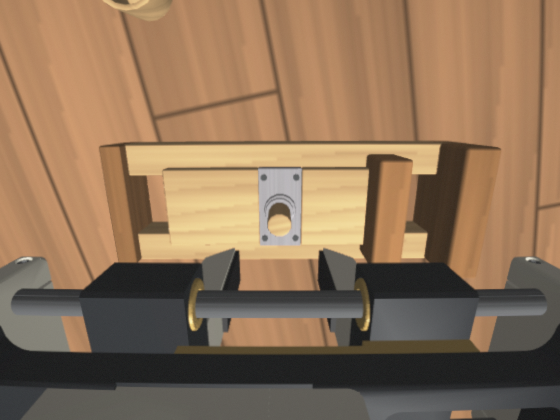

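The pin stands upright, collar on the knuckle at about (280,205), knob top at (279,225), with the gripper well clear. One numeric check of how far down it sits, then I'll hand in.

```bash

python3 - <<'E'
from h import *
im=cv2.imread('pics/w12.png')
p=np.array([521.6,-224.7])
print(proj('wrist',[[*p,102],[*p,64],[*p,60]]).round(1), proj('wrist',[[*p,130]]).round(1))
for n in ['cup','hammer','spoon']: print(n,[(np.round(atz('top',q['point'],0),1),round(q['conf'],2)) for q in spot_point('top',n)[:2]])
print([(np.round(q['point'],1),np.round(atz('wrist',q['point'],36),1)) for q in spot_point('wrist','channel')[:1]])
bot.close_job()
E
```

```text
[[281.5 227.1]
 [281.4 213.4]
 [281.4 212.1]] [[281.6 240.2]]
cup [(array([440.3, -12. ,   0. ]), 0.84)]
hammer [(array([ 468.7, -528.1,    0. ]), 0.95)]
spoon [(array([557.1, 492.3,   0. ]), 0.93)]
[(array([284.7, 206.1]), array([ 524.7, -226. ,   36. ]))]
the job is handed in; nothing more can be done
```

The pin is fully home through the knuckle and the link's hole, released with the gripper about 90 mm clear. I handed the job in at about 21 s of the 58 s.

- **Search:** I set the pin in the knuckle with its tip resting on the link and dragged the jaw about 23 mm towards -x. The vertical readings stayed within about 5 N. The hole showed as a drop in vertical force from 4.3 to 0.4 N while the tip sank. The pin then slid down with almost no vertical resistance.
- **Home:** The collar stopped on the rim with the tip at z about 7.9 mm, against 8 mm expected. The vertical force at the stop was about 6.4 N.
- **Last checks:**
  - The final pictures show the pin upright, collar on the knuckle and fingers clear. The knob top was within about 3 px of where a fully home pin should appear.
  - I judged the pin's tilt from the pictures only.
  - The network put the jaw's middle about 3 mm from the pin, well inside the 17 mm limit.
- **Disagreement:** The last network readings for the cup, hammer and spoon differ by 8 to 14 mm from the first ones. The arm never went near them, and the first reading for the cup also varied by about 6 mm, so I take this as detection noise.

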